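Refit the hose clamp on the blower's barbed outlet

TASK

The air-cushion blower is going out without its hose, so put its worm-drive hose clamp back on the bare outlet: pick the clamp up, slide its band over the barbed stub right up against the shoulder without ramming it, then turn the clamp's thumb key clockwise until the band is snug but not overtightened. Let go and leave the clamp there; leave the other things on the bench alone.

Things in the scene. Friction and masses are not known exactly. Their poses are not given: they have to be found in the camera images.
- clamp: Steel worm-drive hose clamp, 0.2 kg, standing with its bore level. Origin on the bore axis, mid-width of the band, 29 mm above its flat underside; x along the bore, y level, z up. Band 20 mm wide (x), bore 41 mm, outside 50 mm. Housing 22 x 22 x 51 mm beside it, centred 40 mm along -y, from z = -29 to 22 mm; the screw stands upright in it, black thumb key on top.
- knob_grip (a point): Point on the screw's upright axis at the height to pinch the thumb key: 40 mm along -y and 52 mm above the clamp's origin. Key: a plate 10 mm thick (its x), 40 mm long (its y), 34 mm tall, from 18 mm below to 14 mm above this point; the rest of the clamp stays 22 mm or more below it. Axes turn with the key; at the start its y lies within 0.55 rad of the clamp's y.
- neck_l: The +y half of the stub's neck, which the band's +y pressure shoe presses. Clockwise turning (from above) moves both shoes in by 3 mm per rad; from the start it takes 0.4 to 2.1 rad until both touch the neck, not known beforehand nor shown by the key's angle. Slack, the key turns against a steady 0.26 N m (so the clamp can be carried by the key). Origin and axes as blower.
- neck_r: The -y half of the neck, pressed by the other shoe. Once both shoes touch, each one's force grows by some 75 N per rad and the key's torque by some 0.3 N m per rad. Snug: 8 to 40 N on each half (aim for 0.08 N m over the slack torque, read while turning slowly); over 55 N is overtightened. The screw does not run back when released. Origin and axes as blower.
- blower: Grey air blower, fixed. Origin on the table below seat; x runs from the stub's tip into the machine, z up. Housing 200 x 220 x 115 mm, its face at x = 68 mm. Under the stub lies a level deck, 16 mm high, from x = -100 mm to the face, y = -80 to 50 mm: a clamp standing on it has its bore at the height of the stub's axis.
- stub: Grey plastic barbed stub, fixed to the blower, level, pointing along the blower's -x (roughly to the robot's right); origin and axes as blower. Its axis is 45 mm above the table. Neck of 35 to 38 mm next to the shoulder (it differs from stub to stub), then two barbs of at most 38.6 mm; the tip tapers to 26 mm.
- seat (a point): Point on the stub's axis, 45 mm above the table, where the clamp's origin lies when the band touches the shoulder; axes of the blower. The clamp goes there with its x and y along this point's x and y (housing on the -y side, key up).
- stub_tip (a point): Centre of the stub's tip, 40 mm along -x from seat.
- pipe: Fixed grey pipe of 50 mm diameter from the blower's face to the stub; its end is the shoulder, 10 mm along +x from seat. Origin and axes as blower. Pushing the band against it with over 25 N is ramming; 5 to 10 N is plenty.
- carton: Small cardboard carton 160 x 120 x 90 mm, a bystander; origin under its centre.
- tape_roll: Roll of brown tape lying flat, 110 mm across, 48 mm high, a bystander; origin under its centre.
- bottle: White bottle, 60 mm across, 160 mm tall, a bystander; origin under its centre.
Things that resemble listed ones, but are neither listed nor needed, are in the scene too. Of the things shaped like the clamp, the steel one is meant.

How it is judged:
By the outcome, as a careful person would: the job done as asked, in the order asked, and still so for the second after the job is handed in, with the robot touching nothing.
It also fails if it takes over 72 s, if anything falls off the work surface, if the arm or the gripper's body presses on something with over 40 N, if the wrist force passes 120 N, or if a joint passes its speed limit or range.

ROBOT

A 7-joint arm with a two-finger parallel gripper is mounted at the origin on the work surface. World frame = base frame: x ahead of the robot, y to its left, z up, the work surface at z = 0. Lengths are in m, angles in rad, forces in N, time in s.
With the tool pointing down it reaches from about 0.4 to 0.75 m from the base axis. Payload 19.5 kg.
Tool frame: the origin (TCP) lies midway between the tips of the shut fingers; the grasp point (between the pads) lies 19 mm behind it (env.grip_depth is the z of the grasp point in the tool frame, in m); z points along the fingers, y is the line along which they close (so a half turn about z gives the same grasp; the last joint's range is limited). The gripper opens to 85 mm and grips with 20 to 120 N. Pads are 22 mm wide; open, the fingers measure 114 mm over their backs; the gripper's body (76 mm by 85 mm) begins 54 mm behind the grasp point. The pads swing forward as they close: fully open they stand 13 mm farther back than shut.
Start: joints at [-1.273, 0.707, -0.028, 1.485, 0.022, 0.951, -0.075], TCP at [0.192, 0.542, 0.231] pointing down, gripper open.
Joint ranges: [-2.71, 2.71], [-0.32, 2.16], [-1.57, 1.52], [0, 2.45], [-1.46, 4.6], [0, 2.02], [-2.83, 2.83]. Speed limits (rad/s): [1.89, 1.89, 2.57, 2.57, 3.01, 3.01, 3.01].

INTERFACE

Orientations are given as a rotation vector (axis times angle).
In Python, from workcell import env, cams gives the robot as it stands.
- The arm moves only by the tool drive_tool, never from a script. Its argument "moves" is a list of rows, each a list of 5 numbers: the finger opening in m, from 0 to 0.0854, then the shift along the world's x, y, z in m, then the turn about the world's z in rad. In form: [[hand, dx, dy, dz, roll], ...]. A call has 1 to 8 rows; each row is the pose to reach, as a shift and turn from the pose commanded when the call began; what a row does not reach only later rows make up. A row lasts 1/12 s, in which the tool goes at most 41.7 mm and 7.16 degrees, less where a joint would pass 70% of its speed; a pose out of reach is approached as far as the arm can. A call with a gripper value outside its range is refused whole. The fingers move at their own pace and stop on an object; the grip force is fixed at half the most. Time passes only in rows, so rows that repeat a pose let the fingers close. It gives the time, the measured TCP pose, the force, the opening and the grip force at its end, in the units of the state.
- env.read_state(): the state, without advancing time (a new reading comes with each control period).
- cams.capture(name): name is "side" or "top"; returns the picture (384x512x3 uint8, red, green, blue); there is no depth.
- cams.get_calibration(name): a dict with "camera_matrix" (3x3 intrinsics, pixels), "R" (3x3) and "t" (3): a world point X has camera coordinates R X + t. Camera axes: x right, y down, z forward; pixel columns grow to the right and rows downward; lengths in m; the calibration is good to about 2 mm. A picture is of the moment at which its call begins. get_calibration takes no time and is no camera call.
- env.finish_job(): hands the job in; it is judged then, once.
The state is a dict: "t": time; "joints": joint angles; "joint_velocities": joint speeds; "tau": joint torques, N m; "tcp_pos": TCP position; "ee_rot": TCP orientation; "ft_force": force on the tool from outside, world axes, zero at the start; "ft_torque": the same for the moment, N m; "gripper_width": finger opening in m; "grip_force": force on a finger pad.
Only numpy, scipy, OpenCV 4.12 (cv2) and the standard library are available. Lean on these libraries where they do the work, as an engineer would, in place of code of your own. Each camera call takes 0.05 s, during which the arm holds its last target. There are 200 camera calls.

## Working session

There is one attempt and no reset: what is moved stays moved. The work goes in short steps, Python scripts to look and compute and a tool call to move; the robot and the scene stay as the last step left them, time stands still between calls to the robot, and variables do not carry over. Pictures are saved under pics/ and viewed, at most 10 in all, crops included, and the job is handed in when it is done.

Besides the shell and the picture viewer there is one more tool, called after "Emit:" as name([rows], argument=value, ...), one row to a line, values as JSON. drive_tool: Moves the arm, as the interface text tells. Its arguments: {"type":"object","properties":{"moves":{"type":"array"}},"required":["moves"]}

```bash
mkdir -p pics; python3 - <<'E'
from workcell import env,cams
import cv2,numpy as np
for n in("side","top"):
    cv2.imwrite(f"pics/{n}0.png",cams.capture(n)[:,:,::-1])
    c=cams.get_calibration(n);print(n,np.round(c["camera_matrix"],1).tolist(),np.round(c["R"],3).tolist(),np.round(c["t"],3).tolist(),(-c["R"].T@c["t"]).round(3))
s=env.read_state();print({k:np.round(v,3).tolist() for k,v in s.items()},env.grip_depth)
E
```

```text
side [[465.7, 0.0, 250.3], [0.0, 465.7, 194.3], [0.0, 0.0, 1.0]] [[-0.925, -0.38, 0.018], [-0.281, 0.649, -0.707], [0.257, -0.659, -0.707]] [0.463, 0.312, 0.879] [0.29  0.553 0.833]
top [[497.0, 0.0, 251.9], [0.0, 497.0, 200.6], [0.0, 0.0, 1.0]] [[0.027, -1.0, -0.015], [-0.994, -0.025, -0.103], [0.102, 0.017, -0.995]] [-0.166, 0.582, 1.112] [ 0.47  -0.171  1.163]
{'t': 0.1, 'joints': [-1.273, 0.707, -0.028, 1.485, 0.022, 0.951, -0.076], 'joint_velocities': [0.0, -0.0, 0.001, 0.0, 0.002, -0.001, -0.001], 'tau': [0.002, -88.43, 1.237, -23.646, 0.017, 0.005, 0.0], 'tcp_pos': [0.192, 0.542, 0.231], 'ee_rot': [-0.531, -3.096, 0.002], 'ft_force': [-0.945, -0.028, -0.762], 'ft_torque': [-0.039, -0.025, 0.011], 'grip_force': 0.0, 'gripper_width': 0.085} -0.0187
```

View pics/side0.png

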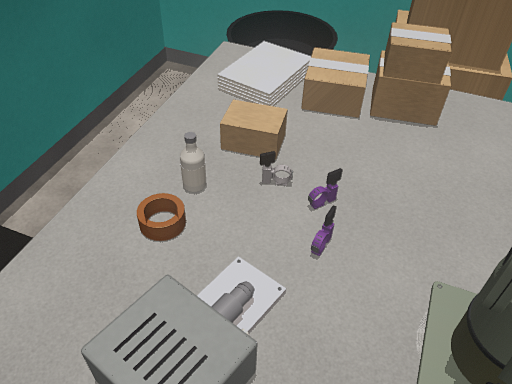

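View pics/top0.png

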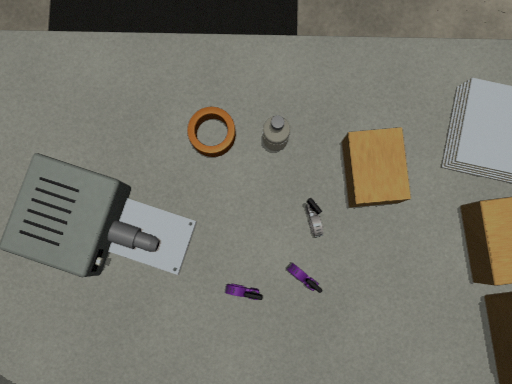

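```bash
python3 - <<'E'
import cv2,numpy as np
t=cv2.imread("pics/top0.png");s=cv2.imread("pics/side0.png")
def c(im,x,y,w,h,k):return cv2.resize(im[y:y+h,x:x+w],None,fx=k,fy=k,interpolation=cv2.INTER_CUBIC)
a=np.hstack([c(t,290,190,50,50,8),c(s,250,145,50,50,8)])
cv2.imwrite("pics/c1.png",a)
b=np.hstack([c(t,95,190,100,100,4),c(s,195,250,100,100,4)])
cv2.imwrite("pics/c2.png",b)
E
```

```text
(no output)
```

View pics/c1.png

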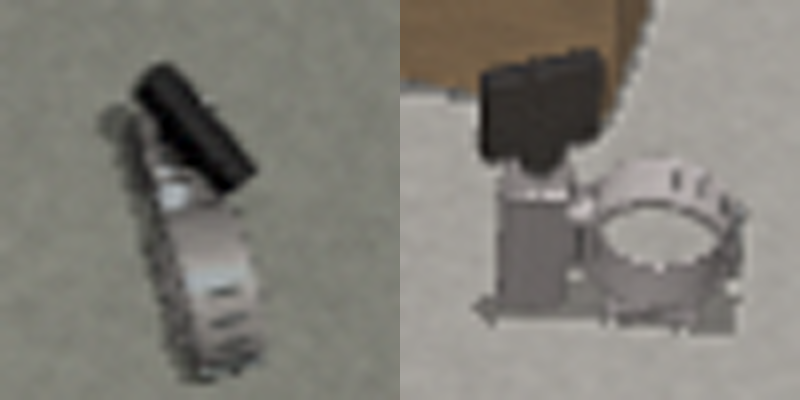

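View pics/c2.png

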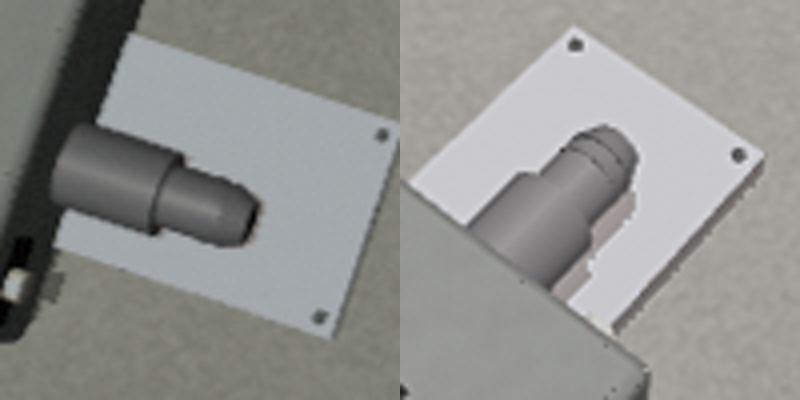

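```bash
cat > h.py <<'E'
from workcell import env,cams
import numpy as np
from scipy.optimize import least_squares
C={n:cams.get_calibration(n) for n in("top","side")}
def pr(n,X):
    c=C[n];p=c["camera_matrix"]@(c["R"]@np.asarray(X,float)+c["t"]);return p[:2]/p[2]
def tf(x,y,a,P):
    return np.array([x+np.cos(a)*P[0]-np.sin(a)*P[1],y+np.sin(a)*P[0]+np.cos(a)*P[1],P[2]])
def fit(obs,x0):  # obs: (cam,(u,v),local point)
    f=lambda q:np.concatenate([pr(n,tf(*q,P))-uv for n,uv,P in obs])
    return least_squares(f,x0,loss='soft_l1'),f
E
python3 - <<'E'
from h import *
# blower: crop /4 offsets top(95,190) side(195,250)
T=lambda u,v:("top",np.array([95+u/4,190+v/4]));S=lambda u,v:("side",np.array([195+(u-400)/4,250+v/4]))
m=1e-3
obs=[(*T(402,122),(-.1,-.08,.016)),(*T(332,338),(-.1,.05,.016)),(*S(573,26),(-.1,-.08,.016)),(*S(764,157),(-.1,.05,.016)),
(*T(185,153),(.01,-.025,.045)),(*T(155,235),(.01,.025,.045)),(*T(254,217),(-.04,0,.047))]
r,f=fit(obs,[.47,.1,1.4]);print("blower",r.x.round(4),(f(r.x).reshape(-1,2)).round(1).tolist())
T=lambda u,v:("top",np.array([290+u/8,190+v/8]));S=lambda u,v:("side",np.array([250+(u-400)/8,145+v/8]))
obs=[(*T(198,128),(0,-.04,.095)),(*S(541,108),(0,-.04,.079)),(*T(230,370),(0,.025,.032)),(*S(745,245),(0.0,.025,.03)),(*T(215,250),(0,0,.054)),(*S(500,302),(.011,-.051,0)),(*S(568,308),(.011,-.029,0))]
r,f=fit(obs,[.45,-.3,1.4]);print("clamp",r.x.round(4),(f(r.x).reshape(-1,2)).round(1).tolist())
x=r.x;k=tf(*x,(0,-.04,.081));print("knob",k.round(4))
# key yaw: line through top ends at z=.095
def bp(uv,z):
    c=C["top"];d=c["R"].T@np.linalg.solve(c["camera_matrix"],[*uv,1]);o=-c["R"].T@c["t"];return o+d*(z-o[2])/d[2]
a=bp(T(147,78)[1],.095);b=bp(T(245,180)[1],.095);d=b-a;print("key",a.round(4),b.round(4),np.arctan2(d[1],d[0]),"y-axis yaw; clamp y:",x[2]+np.pi/2)
d=env.read_state();from scipy.spatial.transform import Rotation as R;M=R.from_rotvec(d["ee_rot"]).as_matrix();print("tool y yaw",np.arctan2(M[1,1],M[0,1]))
E
```

```text
blower [0.4904 0.096  1.2815] [[0.6, -0.1], [-0.2, -0.2], [0.2, -0.8], [0.5, -1.5], [-0.7, -0.6], [-0.6, 0.0], [-0.9, 0.8]]
clamp [ 0.5334 -0.2978  1.8258] [[-0.0, -0.3], [0.6, -0.9], [-0.2, -0.2], [-0.4, -0.8], [0.1, 3.6], [-0.3, 0.4], [-0.4, 0.5]]
knob [ 0.5721 -0.2877  0.081 ]
key [ 0.5847 -0.2738  0.095 ] [ 0.5578 -0.3005  0.095 ] -2.3595883403784677 y-axis yaw; clamp y: 3.3966462446930663
tool y yaw 1.23098266880947
```

Emit:
drive_tool([
  [0.085,0.228,-0.242,0.0,-1.0],
  [0.085,0.228,-0.242,0.0,-1.0],
  [0.085,0.228,-0.242,0.0,-1.0],
  [0.085,0.228,-0.242,0.0,-1.0],
  [0.085,0.228,-0.242,0.0,-1.0],
  [0.085,0.228,-0.242,0.0,-1.0],
  [0.085,0.228,-0.242,0.0,-1.0],
  [0.085,0.228,-0.242,0.0,-1.0],
])

```text
t: 0.77
tcp_pos: [0.4207, 0.2983, 0.2313]
ee_rot: [-1.958, -2.457, 0.0]
ft_force: [0.0, 0.4, -0.3]
gripper_width: 0.0853
grip_force: 0.0
```

Emit:
drive_tool([
  [0.04,0.135,-0.3,0.0,-1.0],
  [0.04,0.135,-0.3,0.0,-1.0],
  [0.04,0.135,-0.3,0.0,-1.0],
  [0.04,0.135,-0.3,0.0,-1.0],
  [0.04,0.135,-0.3,0.0,-1.0],
  [0.04,0.135,-0.3,0.0,-1.0],
  [0.04,0.135,-0.3,0.0,-1.0],
  [0.04,0.135,-0.3,0.0,-1.0],
])

```text
t: 1.43
tcp_pos: [0.5551, -0.0025, 0.2312]
ee_rot: [2.897, 1.216, -0.0]
ft_force: [-0.1, 0.5, 0.6]
gripper_width: 0.0401
grip_force: 0.0
```

Emit:
drive_tool([
  [0.04,0.017,-0.288,-0.1,-0.02],
  [0.04,0.017,-0.288,-0.1,-0.02],
  [0.04,0.017,-0.288,-0.1,-0.02],
  [0.04,0.017,-0.288,-0.1,-0.02],
  [0.04,0.017,-0.288,-0.1,-0.02],
  [0.04,0.017,-0.288,-0.1,-0.02],
  [0.04,0.017,-0.288,-0.1,-0.02],
  [0.04,0.017,-0.288,-0.1,-0.02],
])

```text
t: 2.1
tcp_pos: [0.5694, -0.2938, 0.129]
ee_rot: [2.907, 1.19, -0.005]
ft_force: [-2.2, -0.5, -0.5]
gripper_width: 0.0403
grip_force: 0.0
```

```bash
python3 - <<'E'
from h import *
import cv2
t=cams.capture("top");s=cams.capture("side");d=env.read_state();print(d["tcp_pos"],d["ee_rot"])
from scipy.spatial.transform import Rotation as R;M=R.from_rotvec(d["ee_rot"]).as_matrix();print("tool y yaw",np.arctan2(M[1,1],M[0,1]))
print(pr("top",d["tcp_pos"]),pr("side",d["tcp_pos"]))
c=lambda im,x,y,w,h,k:cv2.resize(im[y:y+h,x:x+w],None,fx=k,fy=k,interpolation=cv2.INTER_CUBIC)
cv2.imwrite("pics/c3.png",np.hstack([c(t,280,165,80,80,5),c(s,235,115,80,80,5)])[:,:,::-1])
E
```

```text
[ 0.57013252 -0.29093199  0.12968603] [-2.90644125 -1.19101559  0.00363798]
tool y yaw -0.7929716311238113
[318.1385879  205.16383078] [270.45323025 141.03360129]
```

View pics/c3.png

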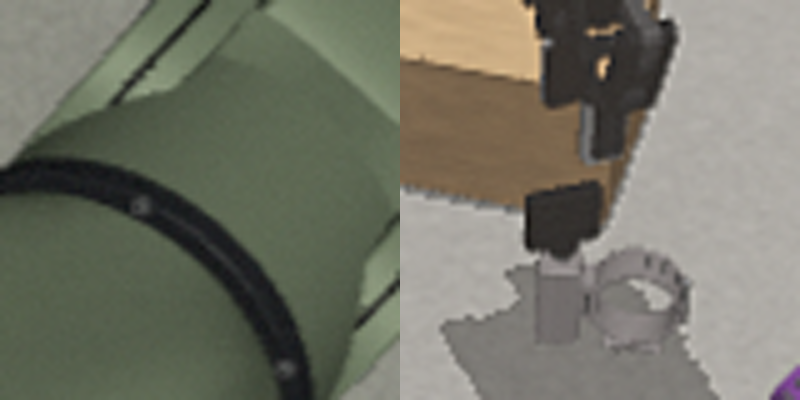

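Emit:
drive_tool([
  [0.04,0.0,0.0,-0.04,0.0],
  [0.04,0.0,0.0,-0.069,0.0],
  [0.04,0.0,0.0,-0.069,0.0],
  [0.04,0.0,0.0,-0.069,0.0],
  [0.04,0.0,0.0,-0.069,0.0],
])

```text
t: 2.62
tcp_pos: [0.5725, -0.2878, 0.0642]
ee_rot: [2.903, 1.197, 0.002]
ft_force: [0.9, -0.3, -0.1]
gripper_width: 0.04
grip_force: 0.0
```

```bash
python3 - <<'E'
from h import *
import cv2
s=cams.capture("side");d=env.read_state();p=d["tcp_pos"];print(p,d["ft_force"].round(1) if hasattr(d["ft_force"],'round') else d["ft_force"])
from scipy.spatial.transform import Rotation as R;M=R.from_rotvec(d["ee_rot"]).as_matrix();y=M[:,1];x=M[:,0]
for q in (p,p-.033*y,p-.033*y+.011*x,p-.033*y-.011*x,p+.033*y):
  u=pr("side",q);print((u[0]-235)*10,(u[1]-135)*10)
c=lambda im,x,y,w,h,k:cv2.resize(im[y:y+h,x:x+w],None,fx=k,fy=k,interpolation=cv2.INTER_CUBIC)
cv2.imwrite("pics/c4.png",c(s,235,135,80,60,10)[:,:,::-1])
E
```

```text
[ 0.57254678 -0.28801952  0.06442504] [ 0.5 -0.   0.7]
328.74799304740804 269.19069137998747
383.15882279015 351.3842918215565
342.49732121684474 362.2516637058379
423.60043360324994 340.57568890970856
276.2863258842651 189.9415174619756
```

View pics/c4.png

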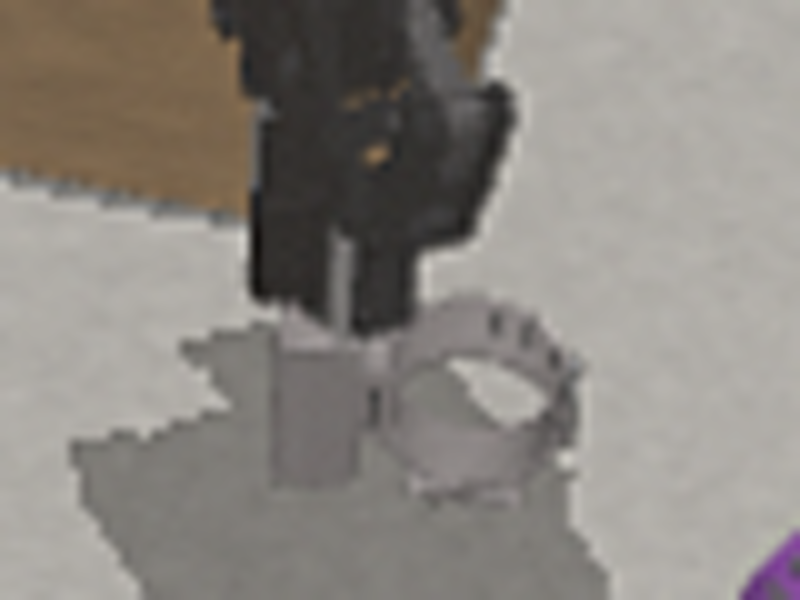

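Emit:
drive_tool([
  [0.04,0.0,0.0,-0.002,0.0],
  [0.0,0.0,0.0,-0.002,0.0],
  [0.0,0.0,0.0,-0.002,0.0],
  [0.0,0.0,0.0,-0.002,0.0],
  [0.0,0.0,0.0,-0.002,0.0],
  [0.0,0.0,0.0,-0.002,0.0],
  [0.0,0.0,0.0,-0.002,0.0],
  [0.0,0.0,0.0,-0.002,0.0],
])

```text
t: 3.33
tcp_pos: [0.5718, -0.288, 0.0608]
ee_rot: [2.904, 1.197, 0.001]
ft_force: [-1.5, 1.9, 5.3]
gripper_width: 0.0096
grip_force: 62.4
```

```bash
python3 - <<'E'
from h import *
d=env.read_state()
for k in("t","tcp_pos","ft_force","ft_torque","grip_force","gripper_width"):print(k,np.round(d[k],4))
E
```

```text
t 3.3333
tcp_pos [ 0.5718 -0.288   0.0608]
ft_force [-1.5359  1.8843  5.2741]
ft_torque [0.1891 0.1885 0.002 ]
grip_force 62.4069
gripper_width 0.0096
```

Emit:
drive_tool([
  [0.0,0.0,0.0,0.015,0.0],
  [0.0,0.0,0.0,0.04,0.0],
  [0.0,0.0,0.0,0.06,0.0],
  [0.0,-0.003,0.015,0.07,-0.03],
  [0.0,-0.01,0.04,0.07,-0.09],
  [0.0,-0.018,0.075,0.07,-0.16],
  [0.0,-0.025,0.11,0.07,-0.22],
  [0.0,-0.033,0.145,0.07,-0.29],
])

```text
t: 4.0
tcp_pos: [0.538, -0.1415, 0.1304]
ee_rot: [-3.048, -0.759, -0.0]
ft_force: [1.4, 1.1, -2.5]
gripper_width: 0.0092
grip_force: 61.1
```

Emit:
drive_tool([
  [0.0,-0.008,0.035,0.0,-0.06],
  [0.0,-0.016,0.07,0.0,-0.12],
  [0.0,-0.023,0.1,0.0,-0.18],
  [0.0,-0.029,0.125,0.0,-0.22],
  [0.0,-0.034,0.14,0.0,-0.245],
  [0.0,-0.034,0.144,-0.01,-0.254],
  [0.0,-0.034,0.144,-0.02,-0.254],
  [0.0,-0.034,0.144,-0.02,-0.254],
])

```text
t: 4.67
tcp_pos: [0.5042, 0.001, 0.1088]
ee_rot: [-3.119, -0.373, 0.003]
ft_force: [-1.3, -0.7, -2.0]
gripper_width: 0.0091
grip_force: 61.1
```

```bash
python3 - <<'E'
from h import *
import cv2
t=cams.capture("top");s=cams.capture("side");d=env.read_state();p=d["tcp_pos"]
for k in("t","tcp_pos","ft_force","ft_torque","grip_force","gripper_width"):print(k,np.round(d[k],4))
c=lambda im,x,y,w,h,k:cv2.resize(im[y:y+h,x:x+w],None,fx=k,fy=k,interpolation=cv2.INTER_CUBIC)
cv2.imwrite("pics/c5.png",np.hstack([c(t,100,190,100,100,4),c(s,200,225,100,100,4)])[:,:,::-1])
np.save("pics/s5.npy",s)
E
```

```text
t 4.7667
tcp_pos [5.047e-01 3.000e-04 1.101e-01]
ft_force [ 0.2614  0.1728 -2.4929]
ft_torque [-0.0433 -0.0268  0.0345]
grip_force 60.9901
gripper_width 0.0091
```

View pics/c5.png

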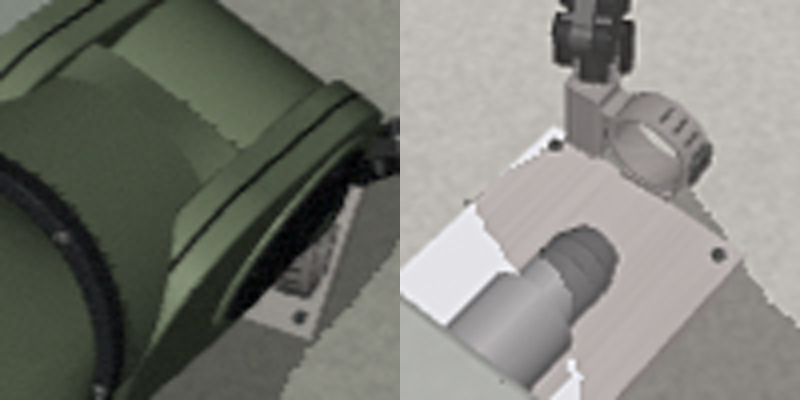

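```bash
cat >> h.py <<'E'
import cv2
def ring(x,r,z,n=40):
    a=np.linspace(0,2*np.pi,n);return [(x,r*np.cos(i),z+r*np.sin(i)) for i in a]
def overlay(im,cam,x0,y0,w,h,k,lines,q,draw=True):
    o=cv2.resize(im[y0:y0+h,x0:x0+w],None,fx=k,fy=k,interpolation=cv2.INTER_CUBIC)
    if draw:
        for L,c in lines:
            p=np.array([pr(cam,tf(*q,P)) for P in L]);p=((p-[x0,y0]+.5)*k).round().astype(np.int32)
            cv2.polylines(o,[p.reshape(-1,1,2)],False,c,1)
    return o
def clampL(dz):
    B=lambda x:[(x,-.051,-.029+dz),(x,-.029,-.029+dz),(x,-.029,.022+dz),(x,-.051,.022+dz),(x,-.051,-.029+dz)]
    return [(ring(.01,.025,dz),(255,0,0)),(ring(.01,.0205,dz),(0,255,0)),(ring(-.01,.025,dz),(255,160,0)),([(x,y-0.0,z) for x,y,z in B(.011)],(0,0,255))]
stubL=[(ring(.01,.025,.045),(255,0,0)),(ring(-.04,.013,.045),(0,255,0)),([(-.1,-.08,.016),(-.1,.05,.016),(.068,.05,.016)],(0,0,255)),([(.068,-.08,.016),(-.1,-.08,.016)],(0,0,255)),([(.01,0,.07),(.068,0,.07)],(255,255,0))]
E
python3 - <<'E'
from h import *
s=np.load("pics/s5.npy")
yaw=1.2815;k=np.array([.5047,.0003]);o=k-0.0+(.04*np.array([-np.sin(yaw),np.cos(yaw)]))
q=(*o,yaw);b=(.4904,.096,1.2815)
P=lambda d:overlay(s,"side",237,241,50,37,8,clampL(.0783),q,d)
St=lambda d:overlay(s,"side",208,279,50,37,8,stubL,b,d)
cv2.imwrite("pics/c6.png",np.vstack([np.hstack([P(0),P(1)]),np.hstack([St(0),St(1)])])[:,:,::-1])
print(q)
E
```

```text
(np.float64(0.46636220579300985), np.float64(0.011711114553034203), 1.2815)
```

View pics/c6.png

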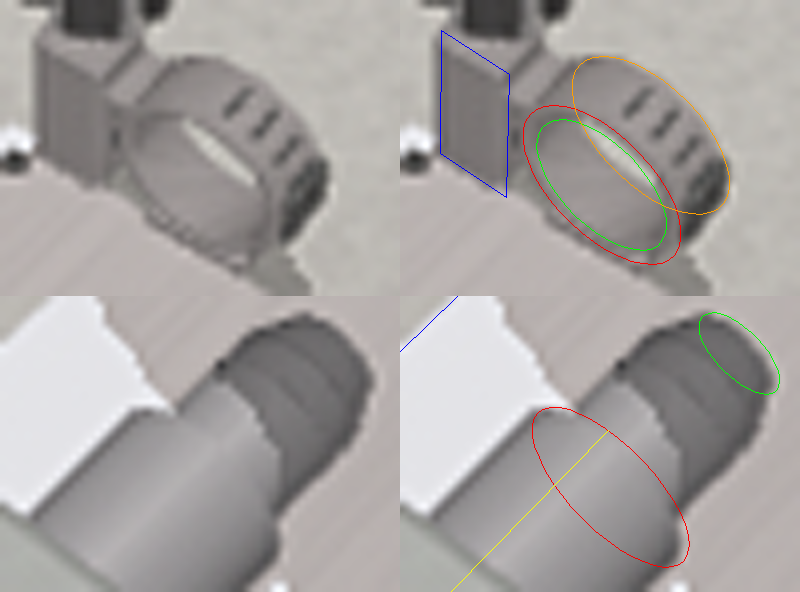

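Emit:
drive_tool([
  [0.0,0.0,0.0,-0.015,0.0],
  [0.0,0.0,0.0,-0.025,0.0],
  [0.0,0.0,0.0,-0.03,0.0],
  [0.0,0.0,0.0,-0.031,0.0],
  [0.0,0.0,0.0,-0.031,0.0],
])

```text
t: 5.18
tcp_pos: [0.5048, 0.0007, 0.0795]
ee_rot: [-3.12, -0.372, -0.0]
ft_force: [0.0, 0.1, -1.6]
gripper_width: 0.0093
grip_force: 60.9
```

Emit:
drive_tool([
  [0.0,0.0,0.0,-0.001,0.0],
  [0.0,0.0,0.0,-0.002,0.0],
  [0.0,0.0,0.0,-0.002,0.0],
])

```text
t: 5.43
tcp_pos: [0.5048, 0.0011, 0.0775]
ee_rot: [-3.119, -0.373, -0.001]
ft_force: [-0.4, 0.2, -2.9]
gripper_width: 0.0093
grip_force: 60.9
```

Emit:
drive_tool([
  [0.0,0.0,0.0,-0.0005,0.0],
  [0.0,0.0,0.0,-0.001,0.0],
  [0.0,0.0,0.0,-0.001,0.0],
  [0.0,0.0,0.0,-0.001,0.0],
])

```text
t: 5.77
tcp_pos: [0.5048, 0.0011, 0.0767]
ee_rot: [-3.119, -0.373, -0.001]
ft_force: [-1.5, 0.4, 8.5]
gripper_width: 0.0092
grip_force: 62.8
```

Emit:
drive_tool([
  [0.0,0.0,0.001,0.0007,0.0],
  [0.0,0.001,0.007,0.0007,0.0],
  [0.0,0.003,0.015,0.0007,0.0],
  [0.0,0.005,0.023,0.0007,0.0],
  [0.0,0.008,0.031,0.0007,0.0],
  [0.0,0.01,0.039,0.0007,0.0],
  [0.0,0.012,0.0434,0.0007,0.0],
  [0.0,0.012,0.0434,0.0007,0.0],
])

```text
t: 6.43
tcp_pos: [0.5169, 0.0459, 0.0769]
ee_rot: [-3.119, -0.375, -0.0]
ft_force: [0.3, 0.3, -1.5]
gripper_width: 0.0091
grip_force: 61.2
```

Emit:
drive_tool([
  [0.0,0.0006,0.0019,0.0,0.0],
  [0.0,0.0011,0.0038,0.0,0.0],
  [0.0,0.0017,0.0058,0.0,0.0],
  [0.0,0.0023,0.0077,0.0,0.0],
  [0.0,0.0029,0.0096,0.0,0.0],
  [0.0,0.0034,0.0115,0.0,0.0],
  [0.0,0.0034,0.0115,0.0,0.0],
])

```text
t: 7.02
tcp_pos: [0.5201, 0.0564, 0.0769]
ee_rot: [-3.119, -0.373, -0.0]
ft_force: [0.1, -0.8, -1.6]
gripper_width: 0.0094
grip_force: 61.0
```

```bash
python3 - <<'E'
from h import *
d=env.read_state()
for k in("t","tcp_pos","ft_force","ft_torque"):print(k,np.round(d[k],4))
r=d["tcp_pos"][:2]-np.array([.4904,.096]);a=1.2815;ux=np.array([np.cos(a),np.sin(a)]);uy=np.array([-ux[1],ux[0]]);print(r@ux,r@uy,d["ft_force"][:2]@ux,d["ft_force"][:2]@uy)
E
```

```text
t 7.0167
tcp_pos [0.5201 0.0564 0.0769]
ft_force [ 0.1449 -0.8237 -1.5909]
ft_torque [ 0.0308 -0.0741 -0.0529]
-0.02946244688405608 -0.03975907350576225 -0.7481274749388317 -0.37390114516973993
```

Emit:
drive_tool([
  [0.0,0.0006,0.0019,0.0,0.0],
  [0.0,0.0011,0.0038,0.0,0.0],
  [0.0,0.0017,0.0058,0.0,0.0],
  [0.0,0.0023,0.0077,0.0,0.0],
  [0.0,0.0029,0.0096,0.0,0.0],
  [0.0,0.0034,0.0115,0.0,0.0],
  [0.0,0.0034,0.0115,0.0,0.0],
])

```text
t: 7.6
tcp_pos: [0.5235, 0.068, 0.0769]
ee_rot: [-3.119, -0.373, 0.0]
ft_force: [-0.1, -0.3, -2.0]
gripper_width: 0.0091
grip_force: 61.0
```

Emit:
drive_tool([
  [0.0,0.0006,0.0019,0.0,0.0],
  [0.0,0.0011,0.0038,0.0,0.0],
  [0.0,0.0017,0.0058,0.0,0.0],
  [0.0,0.0023,0.0077,0.0,0.0],
  [0.0,0.0029,0.0096,0.0,0.0],
  [0.0,0.0029,0.0096,0.0,0.0],
  [0.0,0.0029,0.0096,0.0,0.0],
])

```text
t: 8.18
tcp_pos: [0.5264, 0.0772, 0.0769]
ee_rot: [-3.119, -0.373, -0.0]
ft_force: [-0.1, 0.8, -2.2]
gripper_width: 0.0091
grip_force: 61.0
```

Emit:
drive_tool([
  [0.0,0.0003,0.001,0.0,0.0],
  [0.0,0.0006,0.0019,0.0,0.0],
  [0.0,0.0009,0.0029,0.0,0.0],
  [0.0,0.0011,0.0038,0.0,0.0],
  [0.0,0.0011,0.0038,0.0,0.0],
  [0.0,0.0011,0.0038,0.0,0.0],
])

```text
t: 8.68
tcp_pos: [0.5274, 0.081, 0.0769]
ee_rot: [-3.119, -0.373, 0.0]
ft_force: [-1.5, -0.2, -2.2]
gripper_width: 0.0092
grip_force: 61.0
```

Emit:
drive_tool([
  [0.0,0.0001,0.0005,0.0,0.0],
  [0.0,0.0003,0.001,0.0,0.0],
  [0.0,0.0004,0.0014,0.0,0.0],
  [0.0,0.0006,0.0019,0.0,0.0],
  [0.0,0.0006,0.0019,0.0,0.0],
])

```text
t: 9.1
tcp_pos: [0.5283, 0.0829, 0.077]
ee_rot: [-3.119, -0.373, -0.001]
ft_force: [-0.1, -0.3, -2.6]
gripper_width: 0.0095
grip_force: 61.0
```

Emit:
drive_tool([
  [0.0,0.0001,0.0003,0.0,0.0],
  [0.0,0.0001,0.0005,0.0,0.0],
  [0.0,0.0002,0.0007,0.0,0.0],
  [0.0,0.0003,0.001,0.0,0.0],
  [0.0,0.0003,0.001,0.0,0.0],
])

```text
t: 9.52
tcp_pos: [0.5284, 0.0839, 0.077]
ee_rot: [-3.119, -0.373, -0.0]
ft_force: [0.7, -0.5, -1.7]
gripper_width: 0.0089
grip_force: 61.0
```

Emit:
drive_tool([
  [0.0,0.0001,0.0003,0.0,0.0],
  [0.0,0.0001,0.0005,0.0,0.0],
  [0.0,0.0002,0.0007,0.0,0.0],
  [0.0,0.0003,0.001,0.0,0.0],
  [0.0,0.0003,0.001,0.0,0.0],
])

```text
t: 9.93
tcp_pos: [0.5287, 0.0849, 0.077]
ee_rot: [-3.119, -0.373, -0.0]
ft_force: [-0.5, 0.2, -1.6]
gripper_width: 0.0092
grip_force: 61.0
```

Emit:
drive_tool([
  [0.0,0.0001,0.0003,0.0,0.0],
  [0.0,0.0001,0.0005,0.0,0.0],
  [0.0,0.0001,0.0005,0.0,0.0],
  [0.0,0.0001,0.0005,0.0,0.0],
])

```text
t: 10.27
tcp_pos: [0.5287, 0.0852, 0.077]
ee_rot: [3.119, 0.372, -0.0]
ft_force: [-0.1, -1.9, -0.9]
gripper_width: 0.0094
grip_force: 61.0
```

Contact begins (−1.9 N).

Emit:
drive_tool([
  [0.0,0.0001,0.0003,0.0,0.0],
  [0.0,0.0001,0.0005,0.0,0.0],
  [0.0,0.0001,0.0005,0.0,0.0],
  [0.0,0.0001,0.0005,0.0,0.0],
])

```text
t: 10.6
tcp_pos: [0.5289, 0.0855, 0.077]
ee_rot: [3.119, 0.372, 0.0]
ft_force: [-0.6, -4.1, -0.2]
gripper_width: 0.0092
grip_force: 61.2
```

Emit:
drive_tool([
  [0.0,0.0001,0.0003,0.0,0.0],
  [0.0,0.0001,0.0005,0.0,0.0],
  [0.0,0.0001,0.0005,0.0,0.0],
  [0.0,0.0001,0.0005,0.0,0.0],
])

```text
t: 10.93
tcp_pos: [0.5289, 0.0857, 0.077]
ee_rot: [3.119, 0.372, -0.0]
ft_force: [-0.8, -7.4, 0.6]
gripper_width: 0.0094
grip_force: 61.1
```

```bash
python3 - <<'E'
from h import *
d=env.read_state()
for k in("t","tcp_pos","ft_force","ft_torque","joints"):print(k,np.round(d[k],4))
from scipy.spatial.transform import Rotation as R;M=R.from_rotvec(d["ee_rot"]).as_matrix();print("tool y yaw",np.arctan2(M[1,1],M[0,1]))
E
```

```text
t 10.9333
tcp_pos [0.5289 0.0857 0.077 ]
ft_force [-0.7526 -7.3793  0.599 ]
ft_torque [-1.7033  0.2678  0.1445]
joints [-0.4671  0.9453  0.486   1.7922 -0.7399  0.5951 -0.8532]
tool y yaw -1.3334105535771028
```

Emit:
drive_tool([
  [0.0,0.0,0.0,0.0,-0.025],
  [0.0,0.0,0.0,0.0,-0.05],
  [0.0,0.0,0.0,0.0,-0.075],
  [0.0,0.0,0.0,0.0,-0.1],
  [0.0,0.0,0.0,0.0,-0.125],
  [0.0,0.0,0.0,0.0,-0.15],
  [0.0,0.0,0.0,0.0,-0.175],
  [0.0,0.0,0.0,0.0,-0.2],
])

```text
t: 11.6
tcp_pos: [0.5284, 0.0855, 0.077]
ee_rot: [3.14, 0.057, -0.002]
ft_force: [-5.5, -8.6, 2.1]
gripper_width: 0.0092
grip_force: 61.5
```

```bash
cat > r.py <<'E'
from h import *
from scipy.spatial.transform import Rotation as R
d=env.read_state()
for k in("t","tcp_pos","ft_force","ft_torque","joints"):print(k,np.round(d[k],4))
M=R.from_rotvec(d["ee_rot"]).as_matrix();print("tool y yaw",np.arctan2(M[1,1],M[0,1]))
E
python3 r.py
```

```text
t 11.6
tcp_pos [0.5284 0.0855 0.077 ]
ft_force [-5.511  -8.5564  2.1009]
ft_torque [-2.0455  1.1273  0.2682]
joints [-0.4916  0.9585  0.5395  1.7938 -0.8014  0.6239 -0.9969]
tool y yaw -1.5347356046597138
```

Emit:
drive_tool([
  [0.0,-0.0003,0.0,0.0,-0.025],
  [0.0,-0.0005,0.0,0.0,-0.05],
  [0.0,-0.0005,0.0,0.0,-0.075],
  [0.0,-0.0005,0.0,0.0,-0.1],
  [0.0,-0.0005,0.0,0.0,-0.125],
  [0.0,-0.0005,0.0,0.0,-0.15],
  [0.0,-0.0005,0.0,0.0,-0.175],
  [0.0,-0.0005,0.0,0.0,-0.2],
])

```text
t: 12.27
tcp_pos: [0.5282, 0.0857, 0.077]
ee_rot: [3.13, -0.257, -0.001]
ft_force: [-1.6, -6.7, 1.4]
gripper_width: 0.0093
grip_force: 61.3
```

```bash
python3 r.py
```

```text
t 12.2667
tcp_pos [0.5282 0.0857 0.077 ]
ft_force [-1.5719 -6.7331  1.4268]
ft_torque [-1.7385  0.7443  0.2424]
joints [-0.5156  0.9724  0.5916  1.7959 -0.8593  0.6529 -1.1434]
tool y yaw -1.734411897802536
```

Emit:
drive_tool([
  [0.0,0.0,0.0,0.0,-0.025],
  [0.0,0.0,0.0,0.0,-0.05],
  [0.0,0.0,0.0,0.0,-0.075],
  [0.0,0.0,0.0,0.0,-0.1],
  [0.0,0.0,0.0,0.0,-0.125],
  [0.0,0.0,0.0,0.0,-0.15],
  [0.0,0.0,0.0,0.0,-0.175],
  [0.0,0.0,0.0,0.0,-0.2],
])

```text
t: 12.93
tcp_pos: [0.5282, 0.0859, 0.077]
ee_rot: [3.089, -0.568, -0.0]
ft_force: [-3.2, -4.6, 1.2]
gripper_width: 0.0089
grip_force: 61.3
```

```bash
python3 r.py
```

```text
t 12.9333
tcp_pos [0.5282 0.0859 0.077 ]
ft_force [-3.1655 -4.5675  1.2021]
ft_torque [-1.4338  0.6106  0.2454]
joints [-0.5384  0.988   0.6436  1.7964 -0.9122  0.6855 -1.2953]
tool y yaw -1.9342355078954614
```

Emit:
drive_tool([
  [0.0,0.0,0.0,0.0,-0.025],
  [0.0,0.0,0.0,0.0,-0.05],
  [0.0,0.0,0.0,0.0,-0.075],
  [0.0,0.0,0.0,0.0,-0.1],
  [0.0,0.0,0.0,0.0,-0.125],
  [0.0,0.0,0.0,0.0,-0.15],
  [0.0,0.0,0.0,0.0,-0.175],
  [0.0,0.0,0.0,0.0,-0.2],
])

```text
t: 13.6
tcp_pos: [0.5283, 0.0861, 0.077]
ee_rot: [3.017, -0.873, -0.0]
ft_force: [-2.2, -4.4, 0.7]
gripper_width: 0.0093
grip_force: 61.3
```

```bash
python3 r.py
```

```text
t 13.6
tcp_pos [0.5283 0.0861 0.077 ]
ft_force [-2.1536 -4.3858  0.6534]
ft_torque [-1.3953  0.5832  0.2759]
joints [-0.5599  1.0045  0.6947  1.7971 -0.9603  0.7195 -1.4519]
tool y yaw -2.13411214323652
```

Emit:
drive_tool([
  [0.0,0.0,0.0,0.0,-0.02],
  [0.0,0.0,0.0,0.0,-0.04],
  [0.0,0.0,0.0,0.0,-0.06],
  [0.0,0.0,0.0,0.0,-0.08],
])

```text
t: 13.93
tcp_pos: [0.5282, 0.086, 0.077]
ee_rot: [2.98, -0.993, -0.0]
ft_force: [-1.8, -6.5, 1.0]
gripper_width: 0.0091
grip_force: 61.3
```

```bash
python3 r.py
```

```text
t 13.9333
tcp_pos [0.5282 0.086  0.077 ]
ft_force [-1.834  -6.5285  0.9508]
ft_torque [-1.376   0.6178  0.2474]
joints [-0.5681  1.0113  0.7148  1.7974 -0.9782  0.7333 -1.5155]
tool y yaw -2.2138737876493644
```

Emit:
drive_tool([
  [0.0,0.0,0.0,0.0,-0.02],
  [0.0,0.0,0.0,0.0,-0.04],
  [0.0,0.0,0.0,0.0,-0.06],
  [0.0,0.0,0.0,0.0,-0.08],
])

```text
t: 14.27
tcp_pos: [0.5283, 0.0861, 0.077]
ee_rot: [2.938, -1.111, -0.0]
ft_force: [-2.4, -5.7, 0.8]
gripper_width: 0.0092
grip_force: 61.3
```

```bash
python3 r.py
```

```text
t 14.2667
tcp_pos [0.5283 0.0861 0.077 ]
ft_force [-2.373  -5.6613  0.8154]
ft_torque [-1.3855  0.5806  0.2335]
joints [-0.576   1.0182  0.7346  1.7976 -0.9955  0.7473 -1.5801]
tool y yaw -2.293796527354872
```

Emit:
drive_tool([
  [0.0,0.0,0.0,0.0,-0.02],
  [0.0,0.0,0.0,0.0,-0.04],
  [0.0,0.0,0.0,0.0,-0.06],
  [0.0,0.0,0.0,0.0,-0.08],
  [0.0,0.0,0.0,0.0,-0.1],
  [0.0,0.0,0.0,0.0,-0.12],
])

```text
t: 14.77
tcp_pos: [0.5283, 0.086, 0.077]
ee_rot: [2.866, -1.285, 0.0]
ft_force: [-1.6, -4.8, 0.7]
gripper_width: 0.0093
grip_force: 61.3
```

```bash
python3 r.py
```

```text
t 14.7667
tcp_pos [0.5283 0.086  0.077 ]
ft_force [-1.5966 -4.7897  0.6753]
ft_torque [-1.4291  0.6039  0.1979]
joints [-0.5875  1.0288  0.7639  1.7979 -1.0201  0.7683 -1.6782]
tool y yaw -2.4138730772868224
```

Emit:
drive_tool([
  [0.0,0.0,0.0,0.0,-0.02],
  [0.0,0.0,0.0,0.0,-0.04],
  [0.0,0.0,0.0,0.0,-0.06],
  [0.0,0.0,0.0,0.0,-0.08],
])

```text
t: 15.1
tcp_pos: [0.5283, 0.086, 0.077]
ee_rot: [2.812, -1.399, 0.0]
ft_force: [-1.5, -5.3, 0.4]
gripper_width: 0.009
grip_force: 61.3
```

```bash
python3 r.py
```

```text
t 15.1
tcp_pos [0.5283 0.086  0.077 ]
ft_force [-1.4826 -5.3356  0.4172]
ft_torque [-1.4549  0.5275  0.2614]
joints [-0.5947  1.0359  0.783   1.7981 -1.0357  0.7825 -1.7444]
tool y yaw -2.4938533742113442
```

Emit:
drive_tool([
  [0.0,0.0,0.0,0.0,-0.02],
  [0.0,0.0,0.0,0.0,-0.04],
  [0.0,0.0,0.0,0.0,-0.06],
])

```text
t: 15.35
tcp_pos: [0.5283, 0.086, 0.077]
ee_rot: [2.769, -1.483, 0.0]
ft_force: [-1.3, -5.7, 0.0]
gripper_width: 0.0092
grip_force: 61.3
```

```bash
python3 r.py|grep torque
```

```text
ft_torque [-1.4992  0.483   0.3016]
```

Emit:
drive_tool([
  [0.0,0.0,0.0,0.0,-0.02],
  [0.0,0.0,0.0,0.0,-0.04],
  [0.0,0.0,0.0,0.0,-0.06],
])

```text
t: 15.6
tcp_pos: [0.5284, 0.086, 0.077]
ee_rot: [2.723, -1.565, 0.0]
ft_force: [-2.6, -6.4, -0.1]
gripper_width: 0.0093
grip_force: 61.3
```

```bash
python3 r.py|grep torque
```

```text
ft_torque [-1.5449  0.4796  0.2341]
```

Emit:
drive_tool([
  [0.0,0.0,0.0,0.0,-0.02],
  [0.0,0.0,0.0,0.0,-0.04],
  [0.0,0.0,0.0,0.0,-0.06],
])

```text
t: 15.85
tcp_pos: [0.5284, 0.0859, 0.077]
ee_rot: [2.675, -1.646, 0.001]
ft_force: [-0.9, -5.7, 0.9]
gripper_width: 0.0094
grip_force: 61.3
```

```bash
python3 r.py
```

```text
t 15.85
tcp_pos [0.5284 0.0859 0.077 ]
ft_force [-0.9328 -5.6713  0.9327]
ft_torque [-1.5752  0.4182  0.2307]
joints [-0.6103  1.0521  0.825   1.7985 -1.0685  0.8142 -1.8957]
tool y yaw -2.673855237766422
```

Emit:
drive_tool([
  [0.0,0.0,0.0,0.0,-0.02],
  [0.0,0.0,0.0,0.0,-0.04],
  [0.0,0.0,0.0,0.0,-0.06],
])

```text
t: 16.1
tcp_pos: [0.5284, 0.0859, 0.077]
ee_rot: [2.625, -1.725, 0.001]
ft_force: [-1.3, -4.6, 0.3]
gripper_width: 0.0096
grip_force: 61.4
```

```bash
python3 r.py|grep torque
```

```text
ft_torque [-1.5858  0.4187  0.2126]
```

Emit:
drive_tool([
  [0.0,0.0,0.0,0.0,-0.02],
  [0.0,0.0,0.0,0.0,-0.04],
  [0.0,0.0,0.0,0.0,-0.06],
])

```text
t: 16.35
tcp_pos: [0.5285, 0.0858, 0.077]
ee_rot: [2.572, -1.803, 0.001]
ft_force: [-0.3, -4.6, -0.2]
gripper_width: 0.0094
grip_force: 61.4
```

```bash
python3 r.py|grep torque
```

```text
ft_torque [-1.5686  0.2846  0.2493]
```

Emit:
drive_tool([
  [0.0,0.0,0.0,0.0,-0.02],
  [0.0,0.0,0.0,0.0,-0.04],
  [0.0,0.0,0.0,0.0,-0.06],
])

```text
t: 16.6
tcp_pos: [0.5285, 0.0858, 0.077]
ee_rot: [2.517, -1.88, 0.001]
ft_force: [-0.6, -6.8, -0.4]
gripper_width: 0.009
grip_force: 61.4
```

```bash
python3 r.py
```

```text
t 16.6
tcp_pos [0.5285 0.0858 0.077 ]
ft_force [-0.6101 -6.8357 -0.3997]
ft_torque [-1.6234  0.2517  0.2103]
joints [-0.6246  1.0685  0.8654  1.7988 -1.0985  0.8459 -2.0498]
tool y yaw -2.8539077160277877
```

Emit:
drive_tool([
  [0.0,0.0,0.0,0.0,-0.02],
  [0.0,0.0,0.0,0.0,-0.04],
  [0.0,0.0,0.0,0.0,-0.06],
])

```text
t: 16.85
tcp_pos: [0.5286, 0.0859, 0.0771]
ee_rot: [2.459, -1.954, 0.002]
ft_force: [-0.9, -6.6, 0.8]
gripper_width: 0.0091
grip_force: 61.4
```

```bash
python3 r.py|grep torque
```

```text
ft_torque [-1.6291  0.1858  0.2471]
```

Emit:
drive_tool([
  [0.0,0.0,0.0,0.0,-0.02],
  [0.0,0.0,0.0,0.0,-0.04],
  [0.0,0.0,0.0,0.0,-0.06],
])

```text
t: 17.1
tcp_pos: [0.5286, 0.0859, 0.0771]
ee_rot: [2.399, -2.027, 0.002]
ft_force: [-0.4, -5.5, -0.1]
gripper_width: 0.0091
grip_force: 61.4
```

```bash
python3 r.py|grep torque
```

```text
ft_torque [-1.673   0.1342  0.2557]
```

Emit:
drive_tool([
  [0.0,0.0,0.0,0.0,-0.02],
  [0.0,0.0,0.0,0.0,-0.04],
  [0.0,0.0,0.0,0.0,-0.06],
])

```text
t: 17.35
tcp_pos: [0.5286, 0.0859, 0.077]
ee_rot: [2.338, -2.098, 0.002]
ft_force: [0.5, -5.0, 0.3]
gripper_width: 0.0092
grip_force: 61.4
```

```bash
python3 r.py
```

```text
t 17.35
tcp_pos [0.5286 0.0859 0.077 ]
ft_force [ 0.4739 -5.0095  0.2922]
ft_torque [-1.6086  0.0411  0.2898]
joints [-0.6376  1.0849  0.9039  1.7991 -1.1258  0.8772 -2.2065]
tool y yaw -3.033838920281937
```

Emit:
drive_tool([
  [0.0,0.0,0.0,0.0,-0.02],
  [0.0,0.0,0.0,0.0,-0.04],
])

```text
t: 17.52
tcp_pos: [0.5287, 0.0859, 0.0771]
ee_rot: [2.295, -2.145, 0.002]
ft_force: [-0.2, -5.9, -0.1]
gripper_width: 0.0093
grip_force: 61.4
```

```bash
python3 r.py|grep torque
```

```text
ft_torque [-1.612  -0.0433  0.2599]
```

Emit:
drive_tool([
  [0.0,0.0,0.0,0.0,-0.02],
  [0.0,0.0,0.0,0.0,-0.04],
])

```text
t: 17.68
tcp_pos: [0.5287, 0.0858, 0.0771]
ee_rot: [2.252, -2.19, 0.002]
ft_force: [0.1, -6.8, 0.3]
gripper_width: 0.0091
grip_force: 61.4
```

```bash
python3 r.py|grep torque
```

```text
ft_torque [-1.5493 -0.0493  0.3075]
```

Emit:
drive_tool([
  [0.0,0.0,0.0,0.0,-0.02],
  [0.0,0.0,0.0,0.0,-0.04],
])

```text
t: 17.85
tcp_pos: [0.5288, 0.0859, 0.0771]
ee_rot: [2.208, -2.235, 0.002]
ft_force: [0.5, -5.8, -0.4]
gripper_width: 0.0092
grip_force: 61.4
```

```bash
python3 r.py
```

```text
t 17.85
tcp_pos [0.5288 0.0859 0.0771]
ft_force [ 0.546  -5.8176 -0.4473]
ft_torque [-1.5546 -0.2462  0.2902]
joints [-0.6456  1.0958  0.9287  1.7992 -1.1428  0.8977 -2.3124]
tool y yaw 3.129356808363643
```

Emit:
drive_tool([
  [0.0,0.0,0.0,0.0,-0.02],
  [0.0,0.0,0.0,0.0,-0.04],
])

```text
t: 18.02
tcp_pos: [0.5289, 0.0858, 0.0771]
ee_rot: [-2.163, 2.279, -0.002]
ft_force: [2.0, -6.1, 0.2]
gripper_width: 0.0093
grip_force: 61.3
```

```bash
python3 r.py|grep torque
```

```text
ft_torque [-1.6155 -0.3425  0.2159]
```

Emit:
drive_tool([
  [0.0,0.0,0.0,0.0,-0.02],
  [0.0,0.0,0.0,0.0,-0.04],
])

```text
t: 18.18
tcp_pos: [0.529, 0.0858, 0.0771]
ee_rot: [-2.117, 2.321, -0.003]
ft_force: [1.9, -5.1, 0.2]
gripper_width: 0.0093
grip_force: 61.3
```

```bash
python3 r.py|grep torque
```

```text
ft_torque [-1.5647 -0.5301  0.2888]
```

Emit:
drive_tool([
  [0.0,0.0,0.0,0.0,-0.02],
  [0.0,0.0,0.0,0.0,-0.04],
])

```text
t: 18.35
tcp_pos: [0.529, 0.0859, 0.0771]
ee_rot: [-2.07, 2.363, -0.003]
ft_force: [3.8, -5.0, 0.2]
gripper_width: 0.0094
grip_force: 61.3
```

```bash
python3 r.py
```

```text
t 18.35
tcp_pos [0.529  0.0859 0.0771]
ft_force [ 3.7636 -5.0113  0.2447]
ft_torque [-1.5562 -0.6321  0.3326]
joints [-0.6531  1.1066  0.9527  1.7991 -1.1589  0.9179 -2.4191]
tool y yaw 3.0094548604605476
```

Emit:
drive_tool([
  [0.0,0.0003,0.0,0.0,-0.02],
  [0.0,0.0005,0.0,0.0,-0.04],
])

```text
t: 18.52
tcp_pos: [0.5293, 0.0859, 0.0771]
ee_rot: [-2.022, 2.404, -0.002]
ft_force: [0.9, -6.5, -0.2]
gripper_width: 0.0091
grip_force: 61.2
```

```bash
python3 r.py|grep torque
```

```text
ft_torque [-1.5582 -0.1108  0.2621]
```

Emit:
drive_tool([
  [0.0,0.0,0.0,0.0,-0.02],
  [0.0,0.0,0.0,0.0,-0.04],
])

```text
t: 18.68
tcp_pos: [0.5294, 0.0858, 0.0771]
ee_rot: [-1.974, 2.444, -0.002]
ft_force: [1.3, -6.4, -0.4]
gripper_width: 0.0091
grip_force: 61.4
```

```bash
python3 r.py|grep torque
```

```text
ft_torque [-1.5699 -0.3548  0.3434]
```

Emit:
drive_tool([
  [0.0,0.0,0.0,0.0,-0.02],
  [0.0,0.0,0.0,0.0,-0.04],
])

```text
t: 18.85
tcp_pos: [0.5294, 0.0858, 0.0771]
ee_rot: [-1.924, 2.483, -0.003]
ft_force: [2.8, -6.0, -0.3]
gripper_width: 0.0091
grip_force: 61.3
```

```bash
python3 r.py
```

```text
t 18.85
tcp_pos [0.5294 0.0858 0.0771]
ft_force [ 2.7599 -6.0244 -0.2941]
ft_torque [-1.6052 -0.4632  0.3183]
joints [-0.6598  1.1178  0.9762  1.7976 -1.1731  0.939  -2.528 ]
tool y yaw 2.8894448645858324
```

```bash
cat > avg.py <<'E'
from h import *
v=[]
for i in range(10):
    cams.capture("side");d=env.read_state();v.append([*d["ft_force"],*d["ft_torque"]])
v=np.array(v);print(v[:,5].round(3),v.mean(0).round(3),v[:,5].std(),d["t"])
E
python3 avg.py
```

```text
[0.339 0.267 0.298 0.263 0.262 0.264 0.258 0.252 0.289 0.257] [ 2.174 -5.892 -0.111 -1.56  -0.472  0.275] 0.025278200318499176 19.35
```

Emit:
drive_tool([
  [0.0,0.0003,0.0,0.0,-0.015],
  [0.0,0.0003,0.0,0.0,-0.03],
  [0.0,0.0003,0.0,0.0,-0.045],
  [0.0,0.0003,0.0,0.0,-0.06],
])

```text
t: 19.68
tcp_pos: [0.5296, 0.0858, 0.0771]
ee_rot: [-1.849, 2.539, -0.002]
ft_force: [1.9, -6.2, -0.4]
gripper_width: 0.0091
grip_force: 61.4
```

```bash
python3 r.py|grep torque; python3 avg.py;python3 r.py|tail -1
```

```text
ft_torque [-1.7309 -0.3042  0.3502]
[0.398 0.317 0.294 0.313 0.316 0.325 0.34  0.309 0.294 0.315] [ 1.48  -5.977 -0.182 -1.598 -0.303  0.322] 0.0282007925158194 20.1833
tool y yaw 2.830434621108828
```

Emit:
drive_tool([
  [0.0,0.0002,-0.0004,0.0,0.0],
  [0.0,0.0002,-0.0008,0.0,0.0],
  [0.04,0.0002,-0.0008,0.0,0.0],
  [0.04,0.0002,-0.0008,0.0,0.0],
  [0.04,0.0002,-0.0008,0.0,0.0],
  [0.04,0.0002,-0.0008,0.0,0.0],
  [0.04,0.0002,-0.0008,0.0,0.0],
])

```text
t: 20.77
tcp_pos: [0.5294, 0.0857, 0.0769]
ee_rot: [-1.85, 2.539, 0.0]
ft_force: [-0.4, 0.1, -0.1]
gripper_width: 0.0399
grip_force: 0.0
```

Emit:
drive_tool([
  [0.04,0.0,0.0,0.01,0.0],
  [0.04,0.0,0.0,0.03,0.0],
  [0.04,0.0,0.0,0.06,0.0],
  [0.04,0.0,0.0,0.1,0.0],
  [0.04,0.0,0.0,0.13,0.0],
  [0.04,0.0,-0.03,0.15,0.0],
  [0.04,0.0,-0.06,0.15,0.0],
  [0.04,0.0,-0.1,0.15,0.0],
])

```text
t: 21.43
tcp_pos: [0.5296, -0.0142, 0.2285]
ee_rot: [-1.853, 2.535, -0.001]
ft_force: [1.2, 0.1, -0.9]
gripper_width: 0.0397
grip_force: 0.0
```

Emit:
drive_tool([
  [0.04,0.0,-0.2,0.0,0.4],
  [0.04,0.0,-0.2,0.0,0.4],
  [0.04,0.0,-0.2,0.0,0.4],
  [0.04,0.0,-0.2,0.0,0.4],
  [0.04,0.0,-0.2,0.0,0.4],
  [0.04,0.0,-0.2,0.0,0.4],
  [0.04,0.0,-0.2,0.0,0.4],
  [0.04,0.0,-0.2,0.0,0.4],
])

```text
t: 22.1
tcp_pos: [0.5294, -0.2142, 0.2274]
ee_rot: [-2.317, 2.121, -0.0]
ft_force: [-0.2, -0.2, -0.1]
gripper_width: 0.04
grip_force: 0.0
```

```bash
python3 - <<'E'
from h import *
t=cams.capture("top");s=cams.capture("side")
q=(.4904,.096,1.2815)
a=overlay(t,"top",105,205,50,50,8,clampL(.045),q,0);b=overlay(s,"side",200,265,50,50,8,clampL(.045),q,0)
cv2.imwrite("pics/c7.png",np.hstack([a,b])[:,:,::-1])
E
```

```text
(no output)
```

View pics/c7.png

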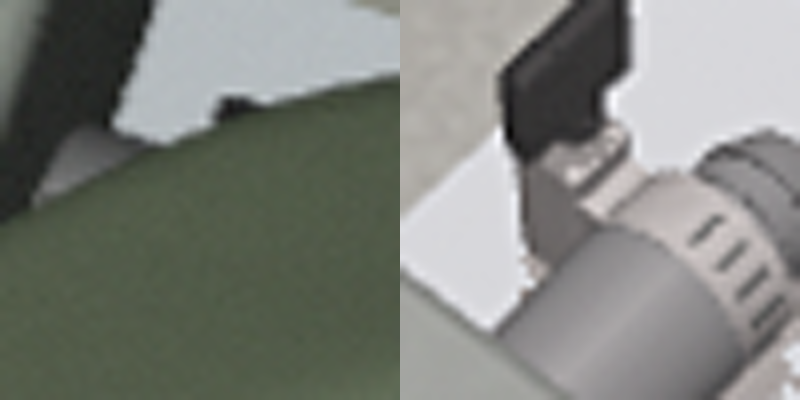

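```bash
python3 -c "
from workcell import env
print(env.finish_job())"
```

```text
the job is handed in; nothing more can be done
None
```

The clamp is on the stub against the shoulder (pressed there with about 7 N), the key is turned clockwise about 2.1 rad, and the job is handed in at about 22 s with the gripper clear; I judged snugness from noisy torque readings (roughly 0.06 to 0.10 N m over slack, so about 15 to 30 N per side), and the judge gave no verdict back.

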